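# Slide a round-bottomed specimen jar into the dished seat of a viewing board

## Robot

A 6-joint arm with a two-finger parallel gripper is mounted at the origin on the work surface. World frame = base frame: x ahead of the robot, y to its left, z up, the work surface at z = 0. Lengths are in m, angles in rad, forces in N, time in s.
With the tool pointing down it reaches from about 0.35 to 0.975 m from the base axis. Payload 4.9 kg.
Tool frame: the origin (TCP) lies at the very end of the fingers, on their centre line; the grasp point (between the pads) lies ctrl.grip_point_offset behind it (ctrl.grip_point_offset is the distance from the TCP to the grasp point, in m); z points along the fingers, y is the direction in which the jaws open and shut (so a half turn about z gives the same grasp; the last joint's range is limited). The gripper opens to 85 mm and grips with 20 to 120 N. Pads are 22 mm wide; open, the fingers measure 114 mm over their backs; the gripper's body (76 mm by 85 mm) begins 54 mm behind the grasp point. The pads swing forward as they close: fully open they stand 13 mm farther back than shut.
Start: joints at [1.136, 0.053, 1.613, -0, 1.476, -0.119], TCP at [0.194, 0.594, 0.231] pointing down, gripper open.
Joint ranges: [-3.01, 3.01], [-1.01, 2.22], [0.06, 2.58], [-1.02, 4.17], [0.09, 2.62], [-3.14, 3.14]. Speed limits (rad/s): [2.57, 2.57, 3.14, 3.14, 3.14, 3.14].

## Interface

Orientations are given as a rotation vector (axis times angle).
In Python, from station import ctrl gives the robot as it stands. The module is installed in compiled form; this text tells all that it offers.
- The arm moves only by the shell command python3 -m creep 'ROWS' [FORCE]. ROWS is JSON, a list of rows, each a list of 5 numbers: the closure in counts, from 0 (fully open) to 255 (shut), then the shift along the tool's x, y, z in mm, then the turn about the tool's z in rad. A call has 1 to 12 rows; each row is the pose to reach, as a shift and turn from the pose commanded when the call began, along the tool's axes at that moment; what a row does not reach only later rows make up. A row lasts 1/12 s, in which the tool goes at most 41.7 mm and 7.16 degrees, less where a joint would pass 70% of its speed; a pose out of reach is approached as far as the arm can. A call with a gripper value outside its range is refused whole. The fingers move at their own pace and stop on an object; FORCE is the grip in N (left out, the last holds). Time passes only in rows, so rows that repeat a pose let the fingers close. It gives the time, the measured TCP pose, the force and the opening at its end, in the units of the state.
- ctrl.get_obs(): the state, without advancing time (a new reading comes with each control period).
- ctrl.get_image(name): name is "side" or "top"; returns the picture (384x512x3 uint8, red, green, blue); there is no depth.
- ctrl.calibration(name): a dict with "fx", "fy", "cx", "cy" (pixels), "R" (3x3) and "t" (3): a world point X has camera coordinates R X + t. Camera axes: x right, y down, z forward; pixel columns grow to the right and rows downward; lengths in m; the calibration is good to about 2 mm. A picture is of the moment at which its call begins. calibration takes no time and is no camera call.
- ctrl.finish_job(): hands the job in, once; it reports no verdict.
Trained networks look in the newest picture that a camera, given by its name, has taken for a name from the list of things; names that differ only in an ending like _2 or _b are one class to them, and where a whole thing is asked for, a point or a joint stands for the part that bears it (a point fixed in the world has none). Each returns a list of dicts, best first, with "conf" (0 to 1); they miss things now and then, are a little off and sometimes report something else, mostly with a low value. They report only what shows in the picture. A call takes as long as a camera call. They do not tell look-alikes from the thing itself.
- ctrl.boxes_of(camera, label): "rect" ([left, top, width, height] in pixels, round what is visible of it).
- ctrl.outline_of(camera, label): "mask" (384x512 bool, what is visible of it) and "rect" ([left, top, width, height] in pixels, round what is visible of it).
The state is a dict: "t": time; "q": joint angles; "dq": joint speeds; "effort": joint torques, N m; "tool_pos": TCP position; "tool_rot": TCP orientation; "contact_force": force on the tool from outside, world axes, zero at the start; "wrist_torque": the same for the moment, N m; "opening": finger opening in m.
Only numpy, scipy, OpenCV 4.12 (cv2) and the standard library are available. Lean on these libraries where they do the work, as an engineer would, in place of code of your own. Each camera call takes 0.05 s, during which the arm holds its last target. There are 200 camera calls.

## Task

Slide the white-lidded specimen jar along the wooden board until its rounded base drops into the white dished seat in the middle and settles there, centred and upright. Do not lift it off the board or knock it over, and leave the green-lidded jar and the small loose things around the board where they are.

Things in the scene. Friction and masses are not known exactly. Their poses are not given: they have to be found in the camera images.
- board: fixed wooden board, 190 mm (its x) by 460 mm (its y), 28 mm thick, with 18 mm high steel edge strips outside its two long sides (202 mm wide in all); origin at the centre of its underside. Its long direction is its own y axis. The jars stand on its flat top, one on either side of the seat, about 120 to 160 mm from it; nothing stands on the rest of the board.
- seat (a point): centre of the mouth of the white dished seat, level with the flat board top (28 mm above the table). The dish is a round hollow 87 mm across at the mouth with sides sloping at 40 degrees down to a floor about 64 mm across, 10 mm down; its edge is flush with the wood. A pushed jar tips a little (up to 0.3 rad) as it goes over the edge, sinks in, centres itself and ends about 9 mm lower than on the board.
- white_jar: loose clear jar with a WHITE lid (small grey dot), 0.2 to 0.45 kg; origin at the centre of its foot, z up the jar. 76 mm high; straight round side 92 mm across from 18 to 58 mm above the foot, lid 91 mm across above that. Base rounded, with a flat foot 56 mm across; heavy below (mass centre 22 mm up). Smooth (friction about 0.2): slides when pushed on its side. Too wide to grip.
- green_jar: the same jar with a GREEN lid, on the other side of the seat; origin at the centre of its foot. To be left alone.
- vial_a: loose small vial, 27 mm across, 61 mm high, green cap, on the table well left of the board; origin under its centre. Leave alone.
- vial_b: the same with a white cap, left of the board. Leave alone.
- vial_c: the same with a green cap, right of the board. Leave alone.
- cap: loose green cap, 32 mm across, 16 mm high, on the table right of the board; origin under its centre. Leave alone.
- brush: brush 170 mm long lying on the table left of the board. Leave alone.
Mind the look-alikes: they are no part of the job. Leave any purple look-alike of the white_jar alone.

How it is judged:
At the end, for the whole second after the job is handed in: The white-lidded jar rests still in the dished seat: its foot within 6 mm of the seat's axis and at least 6 mm below the board's top, upright within 0.1 rad; the green-lidded jar is within 20 mm of where it began (horizontal distance between white_jar and seat below 0.006 m and z of white_jar in the frame of seat below -0.006 m and angle between white_jar's own z axis and vertical below 0.1 rad and linear speed of white_jar below 0.02 m/s and distance of green_jar from where it was at the start of the episode below 0.02 m); the robot touches nothing.
It fails at once if the white-lidded jar is lifted off the board (foot centre more than 20 mm above its top) (z of white_jar in the frame of seat above 0.02 m).
It fails at once if the white-lidded jar is knocked over (tilted more than 0.7 rad) (angle between white_jar's own z axis and vertical above 0.7 rad).
It fails at once if the white-lidded jar is pushed off the board onto the table (horizontal distance between white_jar and seat above 0.26 m).
It fails at once if the green-lidded jar is pushed more than 30 mm or knocked over (distance of green_jar from where it was at the start of the episode above 0.03 m or angle between green_jar's own z axis and vertical above 0.7 rad).
It fails at once if a loose vial, the cap or the brush is moved more than 30 mm (distance of any of vial_a, vial_b, vial_c, cap, brush from where it was at the start of the episode above 0.03 m).
It also fails if it takes over 38 s, if anything falls off the work surface, if the arm or the gripper's body presses on something with over 40 N, if the wrist force passes 120 N, or if a joint passes its speed limit or range.

## Working session

There is one attempt and no reset: what is moved stays moved. The work goes in short steps, Python scripts to look and compute and a shell command to move; the robot and the scene stay as the last step left them, time stands still between calls to the robot, and variables do not carry over. Pictures are saved under pics/ and viewed, about 8 in all and at most 12, crops included, and the job is handed in when it is done.

```bash
mkdir -p pics
python3 - <<'E'
from station import ctrl
import cv2,numpy as np
for n in ("top","side"):
    cv2.imwrite(f"pics/{n}0.png",ctrl.get_image(n)[:,:,::-1])
    c=ctrl.calibration(n);print(n,{k:np.round(v,3).tolist() for k,v in c.items()})
    for l in ("white_jar","board"):
        print(l,[(b['rect'],round(b['conf'],2)) for b in ctrl.boxes_of(n,l)])
o=ctrl.get_obs();print(o['t'],o['tool_pos'],o['tool_rot'],o['opening'])
E
```

```text
top {'fx': 385.897, 'fy': 385.897, 'cx': 259.328, 'cy': 196.281, 'R': [[0.019, -1.0, -0.002], [-0.988, -0.018, -0.151], [0.151, 0.005, -0.989]], 't': [0.011, 0.472, 1.22]}
white_jar [([219.9, 165.2, 33.4, 29.9], 0.98), ([173.6, 221.4, 29.8, 26.6], 0.92), ([155.2, 186.2, 32.6, 29.4], 0.87), ([394.8, 161.7, 10.7, 6.0], 0.31)]
board [([207.9, 145.9, 145.8, 69.3], 0.89)]
side {'fx': 346.704, 'fy': 346.704, 'cx': 254.593, 'cy': 191.281, 'R': [[0.757, -0.653, 0.015], [-0.345, -0.42, -0.84], [0.555, 0.63, -0.543]], 't': [-0.359, 0.211, 0.741]}
white_jar [([150.9, 162.1, 31.3, 32.2], 0.87), ([232.4, 152.9, 30.2, 37.6], 0.6), ([178.6, 143.9, 27.9, 29.3], 0.58)]
board [([201.7, 168.0, 167.3, 97.3], 0.83), ([303.4, 189.0, 35.9, 41.3], 0.73)]
0.3 [0.19400891 0.59389156 0.2308835 ] [-4.93898943e-01 -3.10232512e+00  1.08027485e-03] 0.08544202865089259
```

```bash
python3 -c "
import cv2,numpy as np
a=cv2.imread('pics/top0.png');b=cv2.imread('pics/side0.png')
cv2.imwrite('pics/t.png',cv2.resize(a,(796,597)))"
```

```text
(no output)
```

View pics/top0.png

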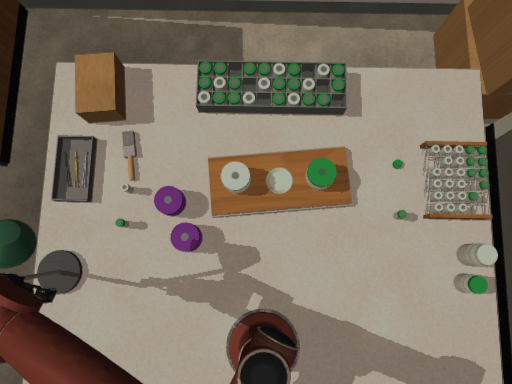

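View pics/side0.png

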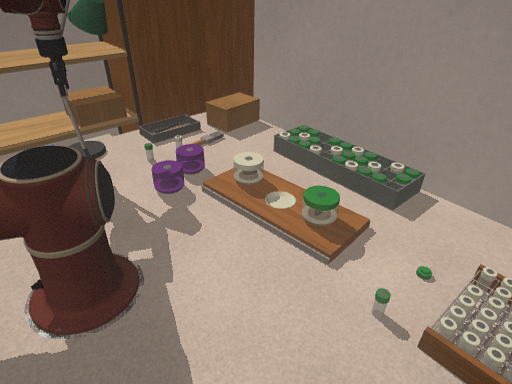

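The top view shows the white jar at (235,177), the seat at (279,181) and the green jar at (322,173). The two purple look-alikes at (170,200) and (186,237) stand off the board. The white lid on the board with a grey dot fits the description. I'll confirm it in a crop and compute positions.

```bash
cat > h.py <<'E'
from station import ctrl
import cv2,numpy as np
def toz(n,uv,z):
    c=ctrl.calibration(n);R=np.array(c['R']);t=np.array(c['t'])
    d=R.T@np.array([(uv[0]-c['cx'])/c['fx'],(uv[1]-c['cy'])/c['fy'],1]);o=-R.T@t
    return o+d*(z-o[2])/d[2]
def pix(n,X):
    c=ctrl.calibration(n);p=np.array(c['R'])@X+np.array(c['t'])
    return np.array([c['fx']*p[0]/p[2]+c['cx'],c['fy']*p[1]/p[2]+c['cy']])
def blob(im,near,white=True,r=24):
    # ellipse centre of the white (low saturation, bright) or green disc round a pixel
    hsv=cv2.cvtColor(im,cv2.COLOR_RGB2HSV)
    m=(hsv[...,1]<60)&(hsv[...,2]>150) if white else (hsv[...,1]>120)&(hsv[...,0]>45)&(hsv[...,0]<80)
    w=np.zeros(m.shape,np.uint8);cv2.circle(w,tuple(int(v) for v in near),r,1,-1)
    m=(m&(w>0)).astype(np.uint8)
    c=max(cv2.findContours(m,0,2)[0],key=cv2.contourArea)
    return cv2.fitEllipse(cv2.convexHull(c))
E
python3 - <<'E'
from h import *
im=ctrl.get_image("top")
for n,p,w,z in(("white",(235,176),1,.104),("green",(322,173),0,.104),("seat",(280,181),1,.028)):
    e=blob(im,p,w,20);print(n,np.round(e[0],1),np.round(e[1],1),toz("top",e[0],z).round(4))
b=ctrl.outline_of("top","board")[0]['mask'].astype(np.uint8)
r=cv2.minAreaRect(np.argwhere(b)[:,::-1].astype(np.float32));print(r)
q=[toz("top",p,.028)[:2] for p in cv2.boxPoints(r)];print(np.round(q,3),np.mean(q,0))
o=ctrl.outline_of("top","white_jar")
for k in o: 
    print(k['rect'],k['conf'])
a=cv2.resize(im[135:255,150:370],None,fx=3.6,fy=3.6,interpolation=cv2.INTER_CUBIC)
cv2.imwrite("pics/crop1.png",a[:,:,::-1])
from scipy.spatial.transform import Rotation as Ro
print(Ro.from_rotvec(ctrl.get_obs()['tool_rot']).as_matrix().round(4), ctrl.grip_point_offset)
E
```

```text
white [234.9 175.3] [27.7 28.6] [0.5261 0.0961 0.104 ]
green [321.5 171.9] [28.2 29. ] [ 0.5417 -0.1726  0.104 ]
seat [280.9 179.7] [21.3 26. ] [ 0.53   -0.0507  0.028 ]
((279.34429931640625, 181.1580352783203), (61.93470764160156, 140.5931854248047), 85.3466567993164)
[[ 0.606  0.197]
 [ 0.653 -0.27 ]
 [ 0.446 -0.283]
 [ 0.4    0.172]] [ 0.52615164 -0.04595277]
[171.9, 223.2, 33.7, 25.2] 0.85
[220.4, 165.0, 34.4, 30.4] 0.6
[155.5, 188.3, 32.6, 28.2] 0.6
[[-9.506e-01  3.106e-01 -1.000e-04]
 [ 3.106e-01  9.506e-01 -1.000e-04]
 [ 1.000e-04 -2.000e-04 -1.000e+00]] 0.0187
```

View pics/crop1.png

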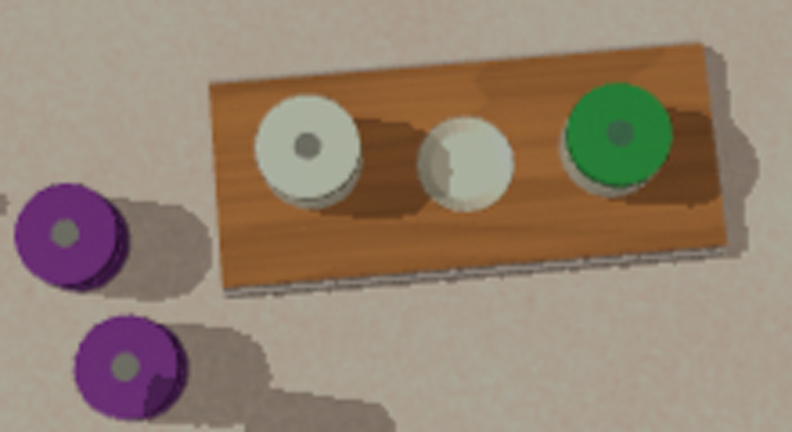

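The crop confirms it: white lid with a grey dot at crop (307,146), the seat at crop (466,164), green jar beyond. The purple ones stand on the table. I'll check the estimates against the side camera and work out the approach.

Run:
```python
from h import *
im=ctrl.get_image("side")
s=toz("top",(279.2,180.3),.028);print("seat",s.round(4))
j=toz("top",(235.0,175.4),.104)
for n,X,r in(("jar",j,18),("seat",s,18)):
    p=pix("side",X);e=blob(im,p,True,r)
    print(n,p.round(1),np.round(e[0],1),np.round(e[1],1),toz("side",e[0],X[2]).round(4))
d=(s-j)[:2];L=np.hypot(*d);d/=L;print("dir",d,L)
th=np.arctan2(-d[1],-d[0]) # tool x points back to +y
from scipy.spatial.transform import Rotation as Ro
o=ctrl.get_obs();R=Ro.from_rotvec(o['tool_rot']).as_matrix()
turn=-(th-np.arctan2(R[1,0],R[0,0]));print("turn",turn)
P=np.r_[j[:2]-d*.1,.231];print("hover",P,"tool mm",(R.T@(P-o['tool_pos'])*1000).round(1))
print("purple",toz("top",(170,200),.07))
cv2.imwrite("pics/s1.png",cv2.resize(im[130:260,190:380],None,fx=4,fy=4,interpolation=cv2.INTER_CUBIC)[:,:,::-1])
```

```text
seat [ 0.5277 -0.0451  0.028 ]
jar [247.4 158.5] [246.6 156.1] [31.  36.3] [0.534  0.1092 0.104 ]
seat [279.3 199.8] [280.1 199.5] [16.3 30. ] [ 0.5301 -0.0457  0.028 ]
dir [ 0.01349292 -0.99990897] 0.14079105861848776
turn 1.2415509609574957
hover [0.52445974 0.19562652 0.231     ] tool mm [-4.378e+02 -2.761e+02  3.000e-01]
purple [0.44981485 0.30138168 0.07      ]
```

View pics/s1.png

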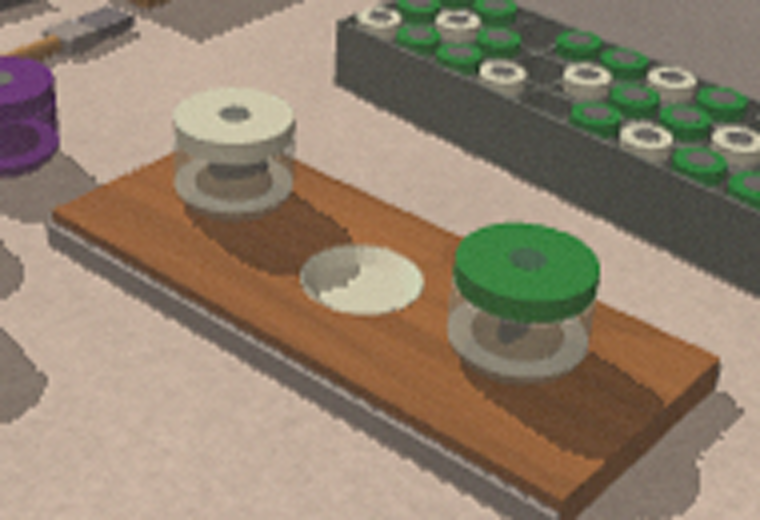

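Side view: white lid dot at (248,158) and seat at (280,200), both within about 1 px of the top-view estimates. Next I'll move to hover behind the jar, with the jaws across the push direction.

```bash
python3 -m creep '[[105,-32,-20,0,0.1],[105,-64,-40,0,0.2],[105,-98,-62,0,0.3],[105,-132,-83,0,0.4],[105,-166,-105,0,0.5],[105,-200,-126,0,0.62],[105,-234,-148,0,0.74],[105,-268,-169,0,0.86],[105,-302,-190,0,0.98],[105,-336,-212,0,1.1],[105,-370,-233,0,1.2],[105,-400,-252,0,1.24]]' 40
```

```text
t: 1.5
tool_pos: [0.4973, 0.2282, 0.2317]
tool_rot: [2.21, 2.232, 0.001]
contact_force: [0.7, 0.4, -0.4]
opening: 0.0501
```

```bash
python3 -m creep '[[105,-17,15,0,0],[105,-34,29,0,0],[105,-34,29,25,0],[105,-34,29,55,0],[105,-34,29,85,0],[105,-34,29,115,0],[105,-34,29,140,0],[105,-34,29,158,0],[105,-34,29,170,0],[105,-34,29,178,0],[105,-34,29,182,0],[105,-34,29,182,0]]'
python3 - <<'E'
from h import *
o=ctrl.get_obs();print(o['contact_force'],o['opening'],o['tool_pos'])
im=ctrl.get_image("side");cv2.imwrite("pics/s2.png",cv2.resize(im[90:250,170:370],None,fx=3.5,fy=3.5)[:,:,::-1])
E
```

```text
t: 2.5
tool_pos: [0.5257, 0.1968, 0.0492]
tool_rot: [-2.205, -2.238, 0.0]
contact_force: [0.3, 0.1, 0.5]
opening: 0.0502
[0.28640141 0.10474021 0.47608147] 0.050218678892598755 [0.52565679 0.19676676 0.04921821]
```

View pics/s2.png

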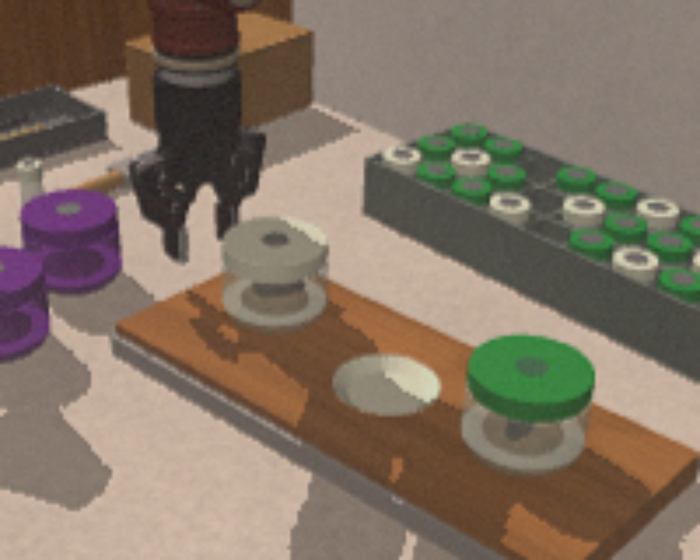

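Fingers are down behind the white jar (lid at crop (275,240)) and clear of it. Pushing starts now.

```bash
python3 -m creep '[[105,-12,0,0,0],[105,-24,0,0,0],[105,-36,0,0,0],[105,-42,0,0,0],[105,-48,0,0,0],[105,-54,0,0,0],[105,-60,0,0,0],[105,-67,0,0,0],[105,-74,0,0,0],[105,-82,0,0,0],[105,-90,0,0,0],[105,-98,0,0,0]]'; python3 -m creep '[[105,-7,0,0,0],[105,-14,0,0,0],[105,-21,0,0,0],[105,-27,0,0,0],[105,-32,0,0,0],[105,-37,0,0,0],[105,-37,0,0,0]]'
python3 - <<'E'
from h import *
o=ctrl.get_obs();print(o['contact_force'],o['opening'],o['tool_pos'])
im=ctrl.get_image("side");cv2.imwrite("pics/s3.png",cv2.resize(im[90:250,170:370],None,fx=3.5,fy=3.5)[:,:,::-1])
E
```

```text
t: 3.55
tool_pos: [0.5269, 0.098, 0.0492]
tool_rot: [-2.205, -2.238, 0.0]
contact_force: [-0.0, 1.0, -0.8]
opening: 0.0499
t: 4.13
tool_pos: [0.5277, 0.0609, 0.0493]
tool_rot: [2.205, 2.237, -0.0]
contact_force: [1.1, -0.1, -0.3]
opening: 0.0504
[ 1.09920976 -0.07887684 -0.33568329] 0.050404509716188456 [0.52765375 0.06089373 0.04932927]
```

View pics/s3.png

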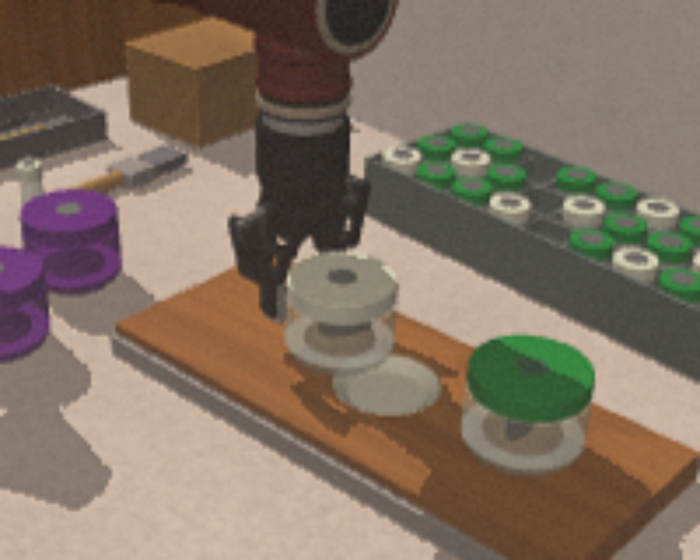

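The jar is upright between the fingers, with its dot at crop (342,276), just short of the seat. I'll measure its position.

Run:
```python
from h import *
print(toz("side",(267.3,168.5),.104))
im=ctrl.get_image("top");cv2.imwrite("pics/t4.png",cv2.resize(im[135:225,200:360],None,fx=4.5,fy=4.5,interpolation=cv2.INTER_CUBIC)[:,:,::-1])
```

```text
[0.53049094 0.01273647 0.104     ]
```

```bash
python3 -m creep '[[105,-4,1,0,0],[105,-8,1,0,0],[105,-12,1,0,0],[105,-16,1,0,0],[105,-20,1,0,0],[105,-24,1,0,0],[105,-28,1,0,0],[105,-31,1,0,0],[105,-34,1,0,0],[105,-34,1,0,0],[105,-34,1,0,0]]'
python3 - <<'E'
from h import *
o=ctrl.get_obs();print(o['contact_force'],o['opening'],o['tool_pos'])
im=ctrl.get_image("side");cv2.imwrite("pics/s5.png",cv2.resize(im[130:250,220:370],None,fx=4.5,fy=4.5)[:,:,::-1])
E
```

```text
t: 5.15
tool_pos: [0.529, 0.0275, 0.0492]
tool_rot: [-2.205, -2.238, 0.0]
contact_force: [0.1, 0.6, 0.2]
opening: 0.0504
[0.08227047 0.64851454 0.21144914] 0.05037217240809563 [0.52904145 0.02752329 0.04923261]
```

View pics/s5.png

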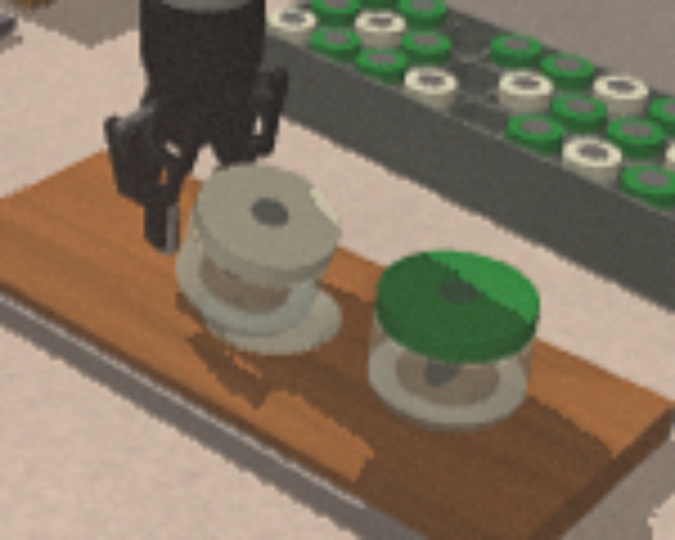

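The jar leans forward as its base goes over the seat edge (lid dot at crop (270,212)), which is expected. Continuing slowly.

```bash
python3 -m creep '[[105,-3,0,0,0],[105,-6,0,0,0],[105,-9,0,0,0],[105,-12,0,0,0],[105,-14,0,0,0],[105,-16,0,0,0],[105,-18,0,0,0],[105,-20,0,0,0],[105,-22,0,0,0],[105,-22,0,0,0],[105,-22,0,0,0],[105,-22,0,0,0]]'
python3 - <<'E'
from h import *
o=ctrl.get_obs();print(o['contact_force'],o['opening'],o['tool_pos'])
im=ctrl.get_image("side");cv2.imwrite("pics/s6.png",cv2.resize(im[130:250,220:370],None,fx=4.5,fy=4.5)[:,:,::-1])
E
```

```text
t: 6.2
tool_pos: [0.5295, 0.0057, 0.0494]
tool_rot: [2.205, 2.238, -0.0]
contact_force: [-1.0, -0.1, -0.3]
opening: 0.0503
[-1.02675218 -0.07637541 -0.32701824] 0.0502945461716411 [0.52948555 0.00569348 0.04939186]
```

View pics/s6.png

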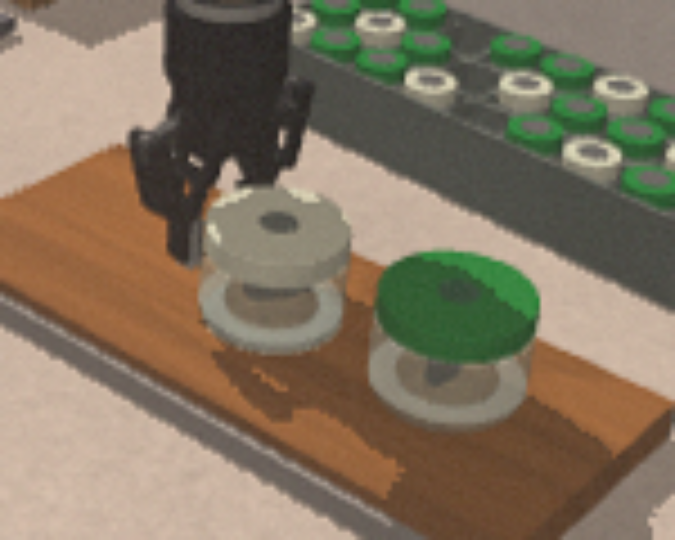

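The jar now stands upright in the seat (dot at crop (280,222)). I'll retreat straight back, then up, and check.

```bash
python3 -m creep '[[105,4,0,0,0],[105,10,0,0,0],[105,20,0,0,0],[105,35,0,0,0],[105,50,0,0,0],[105,65,0,0,0],[105,75,0,-15,0],[105,80,0,-45,0],[105,100,0,-80,0],[105,130,0,-110,0],[105,160,0,-130,0],[105,170,0,-140,0]]'; python3 -m creep '[[105,30,0,0,0],[105,60,0,0,0],[105,60,0,0,0]]'
python3 - <<'E'
from h import *
o=ctrl.get_obs();print(o['t'],o['contact_force'],o['tool_pos'])
print(toz("side",(281.8,178.9),.095))
im=ctrl.get_image("side");t=ctrl.get_image("top")
p=pix("top",np.array([.529,-.046,.095]))
for z in(.095,.104):
  for q,w,n in((p,1,"white"),((322,173),0,"green")):
    e=blob(t,q,w,20);print(n,z,np.round(e[0],1),np.round(e[1],1),toz("top",e[0],z).round(4))
print("predicted lid centre px top",p,"side",pix("side",np.array([.529,-.046,.095])),"undropped",pix("side",np.array([.529,-.046,.104])))
a=cv2.resize(im[130:250,220:370],(600,480),interpolation=cv2.INTER_CUBIC);b=cv2.resize(t[135:225,200:360],(533,300),interpolation=cv2.INTER_CUBIC)
cv2.imwrite("pics/s7.png",a[:,:,::-1]);cv2.imwrite("pics/t7.png",b[:,:,::-1])
E
```

```text
t: 7.25
tool_pos: [0.528, 0.1799, 0.1938]
tool_rot: [2.199, 2.24, 0.01]
contact_force: [0.4, -0.6, 0.2]
opening: 0.05
t: 7.5
tool_pos: [0.525, 0.2399, 0.189]
tool_rot: [-2.199, -2.242, -0.001]
contact_force: [0.2, 0.1, -0.9]
opening: 0.0504
7.5 [ 0.23782065  0.07193075 -0.93054854] [0.52501078 0.2398938  0.18902068]
[ 0.53289669 -0.04431096  0.095     ]
white 0.095 [279.9 175.6] [27.2 27.6] [ 0.5297 -0.0442  0.095 ]
green 0.095 [321.5 171.7] [27.7 28.9] [ 0.5443 -0.1742  0.095 ]
white 0.104 [279.9 175.6] [27.2 27.6] [ 0.5278 -0.0438  0.104 ]
green 0.104 [321.5 171.7] [27.7 28.9] [ 0.5424 -0.1728  0.104 ]
predicted lid centre px top [280.51812052 175.78859093] side [281.22053062 179.60409653] undropped [281.40822564 176.7830198 ]
```

View pics/s7.png

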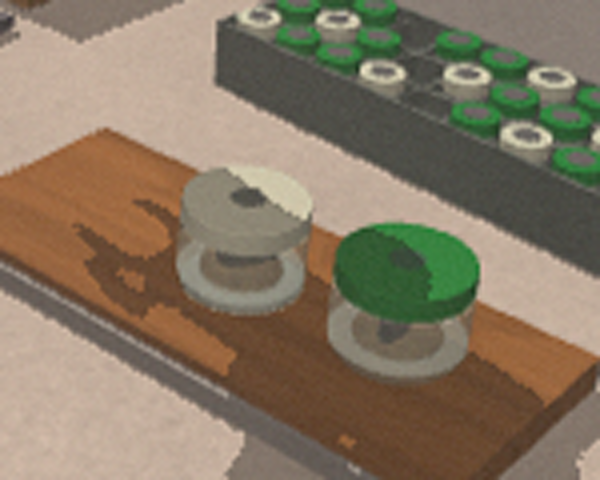

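View pics/t7.png

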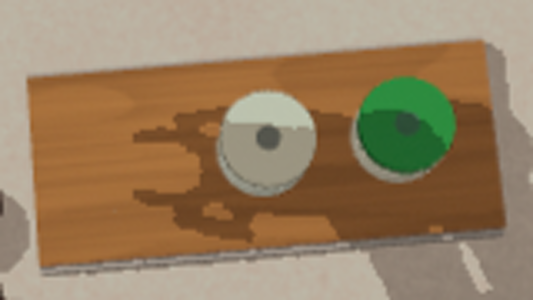

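The two views agree. The lid dot is about 9 mm lower than it would be on flat wood, allowing for the same side-camera bias seen at the start. The lid lies over the seat at (0.530, -0.044), and the green jar is unmoved. The gripper is clear, so I'm handing in.

```bash
python3 -c "
from station import ctrl
print(ctrl.finish_job())"
```

```text
the job is handed in; nothing more can be done
None
```

I pushed the white-lidded jar along the board with two half-open fingers until it tipped over the seat edge and dropped in. I then backed the gripper off, raised it and handed the job in at about 7.5 s. No verdict was reported.

- **White jar:** the last top view put its lid at (0.530, -0.044), against my seat estimate of about (0.529, -0.046). It looked upright and unmoved after the gripper left. The side view showed it sunk by about 9 mm.
- **Green jar:** it read within about 1 mm of where it started.
- **Vials, cap and brush:** I did not measure them again. The arm never came near them at low height.
- **Disagreement:** the side camera read the lid about 0.7 px off the prediction. It showed a similar offset before the push, so I treated it as calibration error.

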